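# Stack the nail tray on the bolt tray

## Robot

A 6-joint arm with a two-finger parallel gripper is mounted at the origin on the work surface. World frame = base frame: x ahead of the robot, y to its left, z up, the work surface at z = 0. Lengths are in m, angles in rad, forces in N, time in s.
With the tool pointing down it reaches from about 0.425 to 0.95 m from the base axis. Payload 3.5 kg.
Tool frame: the origin (TCP) lies on the centre line of the jaws, within the pads' length; the fingertips stand 17 mm ahead of it and the grasp point (between the pads) lies 2 mm behind it; z points along the fingers, y is the line along which they close (so a half turn about z gives the same grasp; the last joint's range is limited). The gripper opens to 85 mm and grips with 20 to 120 N. Pads are 22 mm wide; open, the fingers measure 114 mm over their backs; the gripper's body (76 mm by 85 mm) begins 54 mm behind the grasp point. The pads swing forward as they close: fully open they stand 13 mm farther back than shut.
Start: joints at [-0.15, 0.286, 1.577, -0, 1.279, -0.15], TCP at [0.675, 0, 0.248] pointing down, gripper open.
Joint ranges: [-2.77, 2.77], [-0.9, 2.22], [0.21, 2.48], [-1.53, 4.67], [0.24, 2.81], [-2.84, 2.84]. Speed limits (rad/s): [2.79, 2.79, 3.14, 3.14, 3.14, 3.14].

## Interface

Orientations are given as a unit quaternion [x, y, z, w].
In Python, from plant import ctrl gives the robot as it stands. The module is installed in compiled form; this text tells all that it offers.
- The arm moves only by the tool drive_tool, never from a script. Its argument "moves" is a list of rows, each a list of 3 entries, a list of its own where there are three numbers: the turn, a rotation vector about the tool's x, y, z in rad, then the shift along the tool's x, y, z in m, then the finger opening in m, from 0 to 0.0854. A call has 1 to 5 rows; each row shifts and turns the commanded pose from where the row before left it, along the tool's axes as they then stand; what a row does not reach is not made up. A row lasts 1/8 s, in which the tool goes at most 62.5 mm and 10.7 degrees, less where a joint would pass 70% of its speed; a pose out of reach is approached as far as the arm can. A call with a gripper value outside its range is refused whole. The fingers move at their own pace and stop on an object; "grip_force" is the grip in N (left out, the last holds). Time passes only in rows, so rows that do not move let the fingers close. It gives the time, the measured TCP pose, the force, the opening and the grip force at its end, in the units of the state.
- ctrl.get_state(): the state, without advancing time (a new reading comes with each control period).
- ctrl.read_camera(name): name is "scene" or "side" or "wrist"; returns a dict with "image" (480x640x3 uint8, red, green, blue), "fx", "fy", "cx", "cy" (pixels), "dist" ([k1, k2, p1, p2, k3] as OpenCV has them; the pictures are not rectified), "R" (3x3) and "t" (3): a world point X has camera coordinates R X + t. Camera axes: x right, y down, z forward; pixel columns grow to the right and rows downward; lengths in m; the calibration is good to about 2 mm. A picture is of the moment at which its call begins. There is no depth.
- ctrl.sign_off(): hands the job in; it is judged then, once.
The state is a dict: "time": time; "qpos": joint angles; "dq": joint speeds; "joint_efforts": joint torques, N m; "eef_pos": TCP position; "tcp_rot": TCP orientation; "contact_force": force on the tool from outside, world axes, zero at the start; "wrist_torque": the same for the moment, N m; "opening": opening from 0.0 (shut) to 1.0 (fully open); "finger_force": force on a finger pad.
Only numpy, scipy, OpenCV 4.12 (cv2) and the standard library are available. Lean on these libraries where they do the work, as an engineer would, in place of code of your own. Each camera call takes 0.05 s, during which the arm holds its last target. There are 200 camera calls.

## Task

Stack the green nail tray on the grey bolt tray: hook the two orange toes on its far feet under the orange lip along the grey tray's far edge, then let its near edge down so that all four feet drop into the corner sockets and it lies flat and fully home. Lower it gently, without letting it drop, keep it upright enough that no nails spill, do not shove the grey tray about, and leave the other tools where they are.

Things in the scene. Friction and masses are not known exactly. Their poses are not given: they have to be found in the camera images.
- tray_mid (a point): Centre of the green nail tray, 54 mm above the bottoms of its feet. x points to its far side (with hook toes), y left, z up. Open green tray holding nails, 0.45 to 0.85 kg, balanced about this point, standing on its feet on the bench. Box x -75 to 75, y -98 to 98 mm; heights above the feet's bottoms: underside 10, dividers 52, rim 62, handle top 108. Walls 3 mm.
- tray_handle (a point): Middle of the black carrying bar of the green tray, 46 mm above tray_mid, same axes. The bar runs along y over the whole tray (196 mm), is 18 mm thick in x and 16 mm high, with an end post 30 mm wide in x at each end (|y| over 91 mm). Below the bar it is free down past the rim (38 mm below the bar's middle) and, inside, to the dividers (48 mm below).
- tray_toes (a point): On the green tray, midway between its two orange toe tips, at their bottom edge: 85 mm in +x from tray_mid and 54 mm below it, same axes. Four feet 10 mm high, 16 mm (x) by 22 mm (y): far feet 26 to 10 mm behind this point (-x), near feet 155 to 139 mm behind it, all at |y| 66 to 88. From each far foot a toe 6 mm high, 22 wide, runs 10 mm in +x to the tip.
- lower_tray: Grey stacking tray full of bronze bolts, 6 kg, loose on the bench, open in the middle. Origin at the centre of its underside; x points to its far side (with the lip), y left, z up. Outside x -90 to 93, y -100 to 100 mm; top face (deck) 72 mm high. Near sockets: x -74 to -50, |y| 62 to 92, 13 mm deep. In front of each is a flat ledge, x -90 to -74.
- lip (a point): On the grey tray, middle of the orange lip's near edge, at its underside: x 78, height 71 mm; axes as lower_tray. The lip is 5 mm thick, runs along the whole far edge and overhangs 10 mm to the far wall's inner face at x 88. Below it are the far corner sockets: floor 61 mm high, open on top x 40 to 78, |y| 61 to 93, running on under the lip to x 88.
- home (a point): On the grey tray: where tray_mid comes when the green tray is fully home (116 mm above lower_tray's origin, axes as lower_tray; play 3 to 4 mm in x and y). The toes then reach 7 mm under the lip, 3 mm free above them, so it cannot go in level: far edge low by 4 to 10 degrees and 12 to 16 mm short of home in x, toes down in the far sockets, slide in under the lip, then near edge down.
- mallet: wooden mallet lying to the right of the trays, head 130 (y) x 68 x 68 mm, handle 240 mm towards -x; origin on the bench, 50 mm from the head's middle
- block_plane: small steel block plane, 160 x 48 x 48 mm; origin at the centre of its sole
- tape_measure: green tape measure with black discs, 75 x 40 x 70 mm; origin at the centre of its underside
- tin: dark steel tin, diameter 90, height 110 mm; origin at the centre of its underside

How it is judged:
At the end, for the whole second after the job is handed in: The green tray is released and lies flat on the grey one (within 1.5 degrees): its centre within 3 mm of the seated height and within 6 mm (x) and 8 mm (y) of the seated place, yaw within 0.08 rad; the grey tray is level and within 40 mm of where it stood (z of tray_mid in the frame of home between -0.003 and 0.003 m and x of tray_mid in the frame of home between -0.006 and 0.006 m and y of tray_mid in the frame of home between -0.008 and 0.008 m and angle between the z axis of tray_mid and the z axis of lower_tray, either way round below 0.025 rad and angle between the x axis of tray_mid and the x axis of lower_tray, either way round below 0.08 rad and angle between lower_tray's own z axis and vertical below 0.03 rad and distance of lower_tray from where it was at the start of the episode below 0.04 m and contact force between the fingers and anything else below 0.5 N); the robot touches nothing.
It fails at once if the green tray is tipped more than 35 degrees, so that nails spill (angle between tray_mid's own z axis and vertical above 0.61 rad).
It fails at once if the grey tray is shoved more than 40 mm (distance of lower_tray from where it was at the start of the episode above 0.04 m).
It fails at once if the mallet, plane, tape measure or tin is moved more than 40 mm (distance of any of mallet, block_plane, tape_measure, tin from where it was at the start of the episode above 0.04 m).
It fails at once if the green tray is banged down: it meets the grey tray with over 60 N (contact force between nail_tray and lower_tray above 60 N).
It fails at once if the green tray is let go over the grey one with its near edge still more than 6 degrees (17 mm) up, so that it drops (distance between tray_mid and home below 0.04 m and angle between the z axis of tray_mid and the z axis of lower_tray, either way round above 0.11 rad and contact force between nail_tray and the fingers below 0.1 N).
It also fails if it takes over 46 s, if anything falls off the work surface, if the arm or the gripper's body presses on something with over 40 N, if the wrist force passes 120 N, or if a joint passes its speed limit or range.

## Working session

There is one attempt and no reset: what is moved stays moved. The work goes in short steps, Python scripts to look and compute and a tool call to move; the robot and the scene stay as the last step left them, time stands still between calls to the robot, and variables do not carry over. Pictures are saved under pics/ and viewed, at most 11 in all, crops included, and the job is handed in when it is done.

Besides the shell and the picture viewer there is one more tool, called after "Emit:" as name([rows], argument=value, ...), one row to a line, values as JSON. drive_tool: Moves the arm, as the interface text tells. Its arguments: {"type":"object","properties":{"moves":{"type":"array","items":{"type":"array"}},"grip_force":{"type":"number"}},"required":["moves"]}

```bash
mkdir -p pics; cat > h.py <<'E'
import numpy as np, cv2
from plant import ctrl
def cam(n,save=None):
    c=ctrl.read_camera(n)
    if save: cv2.imwrite('pics/'+save,cv2.cvtColor(np.asarray(c['image']),cv2.COLOR_RGB2BGR))
    return c
def KD(c): return np.array([[c['fx'],0,c['cx']],[0,c['fy'],c['cy']],[0,0,1.]]),np.array(c['dist'],float)
def ray(c,uv):
    K,D=KD(c); p=cv2.undistortPoints(np.array(uv,float).reshape(-1,1,2),K,D).reshape(-1,2)
    R=np.array(c['R']);t=np.array(c['t'])
    return -R.T@t,np.c_[p,np.ones(len(p))]@R
def plane(c,uv,z):
    o,d=ray(c,uv); return o+d*((z-o[2])/d[:,2])[:,None]
def proj(c,X):
    K,D=KD(c); return cv2.projectPoints(np.array(X,float).reshape(-1,1,3),cv2.Rodrigues(np.array(c['R']))[0],np.array(c['t'],float),K,D)[0].reshape(-1,2)
E
python3 - <<'E'
from h import *
for n in ['scene','side']:
    c=cam(n,n+'0.png'); print(n,-np.array(c['R']).T@c['t'],c['fx'],np.array(c['R'])[2])
print(ctrl.get_state())
E
```

```text
scene [ 1.09158015 -0.53905808  1.24415475] 447.9285190454892 [-0.34265721  0.38242476 -0.85810101]
side [ 0.54779228 -1.33941727  0.92400245] 596.5441039682225 [ 0.04948541  0.84148726 -0.53800594]
{'time': 0.1, 'qpos': array([-1.50030865e-01,  2.87115278e-01,  1.57803737e+00,  2.36853850e-05,
        1.27859587e+00, -1.49981006e-01]), 'dq': array([ 0.00067985, -0.00184622, -0.00227117, -0.00085337,  0.00134559,
        0.00218889]), 'joint_efforts': array([ 1.14915063e-03, -4.07295120e+01, -2.93698221e+01, -1.06323112e-04,
        3.42678482e-03, -4.41654265e-06]), 'eef_pos': array([6.74441718e-01, 9.84814711e-05, 2.47056320e-01]), 'tcp_rot': array([ 7.07126419e-01,  7.07086321e-01, -6.30620099e-04, -8.74289079e-04]), 'contact_force': array([ 0.64259528, -0.29163391,  0.60422866]), 'wrist_torque': array([0.00317952, 0.00278097, 0.01831512]), 'finger_force': 0.0, 'opening': 1.0039111604250488}
```

View pics/scene0.png

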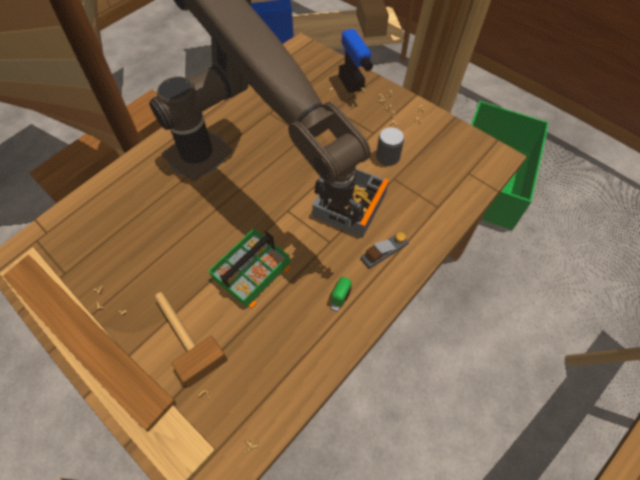

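View pics/side0.png

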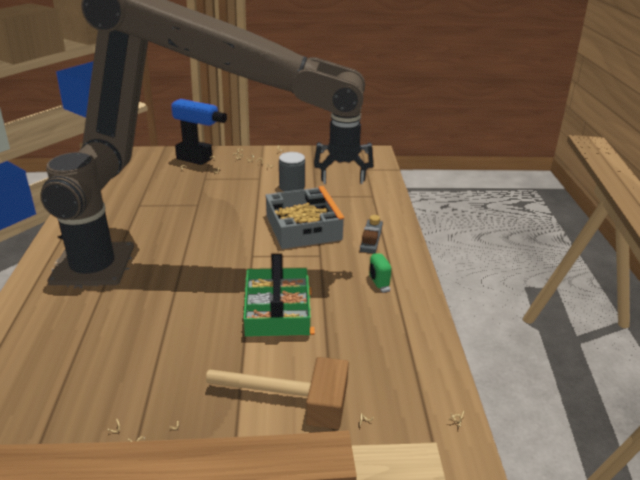

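The scene view shows the green tray near (250,268) and the grey tray under the gripper near (350,203). In the side view the green tray is at about (278,300) and the grey one at about (304,217), with its lip at (330,203). All are roughly axis-aligned.

```bash
python3 - <<'E'
from h import *
for n in ['side','scene']:
    c=cam(n); im=np.asarray(c['image']); h=cv2.cvtColor(im,cv2.COLOR_RGB2HSV)
    for name,lo,hi,z,minA in [('green',(50,120,40),(80,255,255),.062,400),('orange',(5,200,170),(18,255,255),.076,40)]:
        m=cv2.inRange(h,lo,hi); m=cv2.morphologyEx(m,cv2.MORPH_CLOSE,np.ones((9,9)))if name=='green' else m
        for k in cv2.findContours(m,cv2.RETR_EXTERNAL,cv2.CHAIN_APPROX_SIMPLE)[0]:
            if cv2.contourArea(k)<minA: continue
            b=cv2.boxPoints(cv2.minAreaRect(k)) if name=='orange' else cv2.approxPolyDP(k,4,True).reshape(-1,2)
            P=plane(c,b,z)
            if np.abs(P[:,1]).max()<.7: print(n,name,cv2.contourArea(k));print(np.c_[b,P].round(3).tolist())
    # rough hand picks
    if n=='side': print(plane(c,[(248,270),(309,268),(310,313),(245,318)],.062), 'grey',plane(c,[(267,203),(277,225),(340,218),(322,190),(342,216)],.072))
    r=(slice(175,350),slice(225,400)) if n=='side' else (slice(155,315),slice(200,400))
    cv2.imwrite(f'pics/{n}1.png',cv2.cvtColor(cv2.resize(im[r],None,fx=3.4 if n=='side' else 3.4,fy=3.4,interpolation=cv2.INTER_CUBIC),cv2.COLOR_RGB2BGR))
E
```

```text
side green 3378.0
[[305.0, 269.0, 0.581, -0.117, 0.062], [282.0, 270.0, 0.524, -0.12, 0.062], [283.0, 277.0, 0.526, -0.15, 0.062], [302.0, 278.0, 0.573, -0.155, 0.062], [301.0, 287.0, 0.57, -0.192, 0.062], [249.0, 288.0, 0.445, -0.194, 0.062], [249.0, 278.0, 0.443, -0.153, 0.062], [269.0, 278.0, 0.492, -0.154, 0.062], [271.0, 270.0, 0.496, -0.12, 0.062], [247.0, 271.0, 0.437, -0.124, 0.062], [245.0, 335.0, 0.446, -0.362, 0.062], [308.0, 333.0, 0.582, -0.358, 0.062]]
side green 420.5
[[373.0, 254.0, 0.76, -0.052, 0.062], [374.0, 281.0, 0.749, -0.17, 0.062], [386.0, 285.0, 0.776, -0.187, 0.062], [389.0, 265.0, 0.795, -0.102, 0.062]]
[[ 0.43887251 -0.11922945  0.062     ]
 [ 0.59133085 -0.11258404  0.062     ]
 [ 0.5885751  -0.28990176  0.062     ]
 [ 0.4426567  -0.30517055  0.062     ]] grey [[0.476271   0.20800529 0.072     ]
 [0.50795117 0.08151733 0.072     ]
 [0.68568578 0.11839714 0.072     ]
 [0.64250883 0.28955718 0.072     ]
 [0.69222386 0.12965902 0.072     ]]
scene green 771.5
[[254.0, 229.0, 0.439, -0.117, 0.062], [209.0, 270.0, 0.441, -0.307, 0.062], [245.0, 305.0, 0.603, -0.314, 0.062], [288.0, 263.0, 0.602, -0.135, 0.062], [287.0, 255.0, 0.581, -0.117, 0.062], [269.0, 245.0, 0.516, -0.128, 0.062], [254.0, 260.0, 0.518, -0.195, 0.062], [267.0, 249.0, 0.521, -0.142, 0.062], [276.0, 249.0, 0.542, -0.124, 0.062], [281.0, 262.0, 0.584, -0.146, 0.062], [247.0, 298.0, 0.591, -0.295, 0.062], [231.0, 291.0, 0.541, -0.31, 0.062], [231.0, 283.0, 0.522, -0.293, 0.062], [243.0, 271.0, 0.52, -0.242, 0.062], [231.0, 283.0, 0.522, -0.293, 0.062], [218.0, 280.0, 0.486, -0.312, 0.062], [215.0, 269.0, 0.452, -0.293, 0.062], [250.0, 236.0, 0.448, -0.144, 0.062], [262.0, 237.0, 0.479, -0.122, 0.062]]
scene orange 212.0
[[359.23, 222.499, 0.677, 0.11, 0.076], [383.554, 177.592, 0.627, 0.303, 0.076], [388.58, 180.314, 0.646, 0.304, 0.076], [364.255, 225.221, 0.695, 0.112, 0.076]]
```

View pics/side1.png

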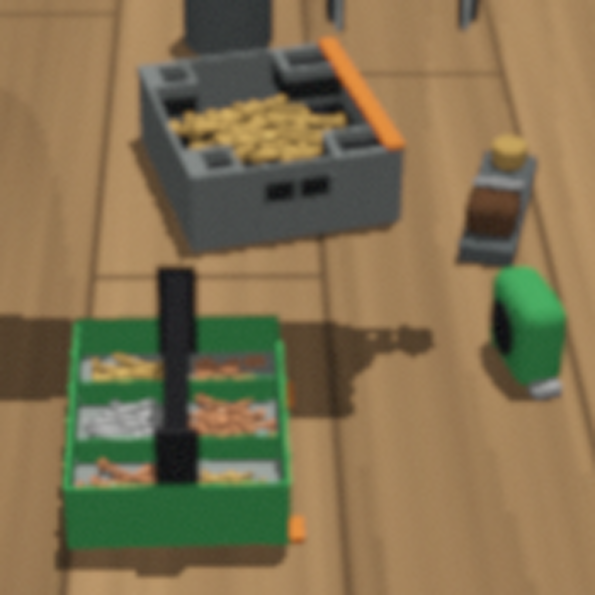

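The crop shows the green tray nearly aligned with the world axes, with its bar along y. The grey tray is yawed about +0.25 rad, with its lip running from crop (328,42) to (395,143). I'm moving above the handle for a close look.

Emit:
drive_tool([
  [[0, 0, 0], [-0.043, -0.032, 0], 0.085],
  [[0, 0, 0], [-0.043, -0.032, 0], 0.085],
  [[0, 0, 0], [-0.043, -0.032, 0], 0.085],
  [[0, 0, 0], [-0.043, -0.032, 0], 0.085],
  [[0, 0, 0], [-0.043, -0.032, 0], 0.085],
])

```text
time: 0.82
eef_pos: [0.5137, -0.2161, 0.2482]
tcp_rot: [0.707, 0.707, -0.0, 0.0]
contact_force: [0.2, -0.2, -0.6]
opening: 0.995
finger_force: 0.0
```

```bash
python3 - <<'E'
from h import *
c=cam('wrist','w1.png'); print(-np.array(c['R']).T@c['t'],np.array(c['R'])); s=ctrl.get_state(); print(s['eef_pos'],s['tcp_rot'],s['time'])
c=cam('scene'); im=np.asarray(c['image'])
cv2.imwrite('pics/scene2.png',cv2.cvtColor(cv2.resize(im[145:255,290:415],None,fx=4.8,fy=4.8,interpolation=cv2.INTER_CUBIC),cv2.COLOR_RGB2BGR))
E
```

```text
[ 0.5136725  -0.15144742  0.37371009] [[ 9.99998434e-01  1.21620940e-05 -1.76986244e-03]
 [ 4.67404553e-04 -9.66291417e-01  2.57450343e-01]
 [-1.70707175e-03 -2.57450767e-01 -9.66289909e-01]]
[ 0.51081668 -0.22048283  0.24810668] [ 7.08316758e-01  7.05890629e-01 -2.40358818e-03  1.14036958e-04] 0.875
```

View pics/w1.png

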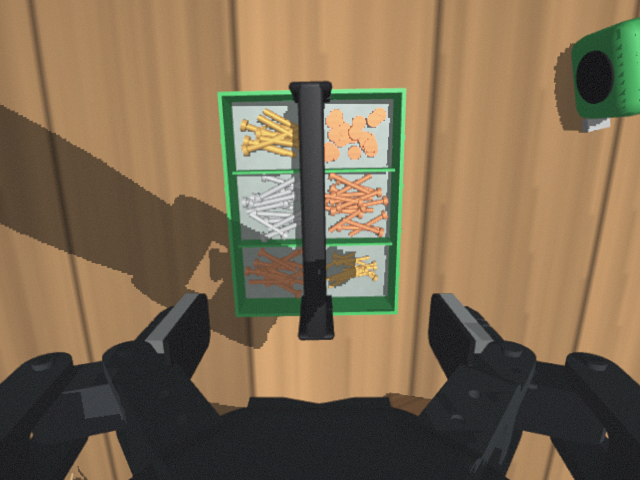

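View pics/scene2.png

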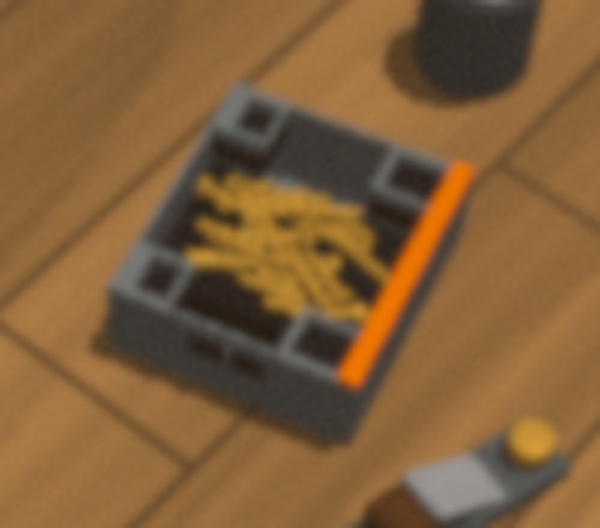

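The wrist picture shows the green tray with rim corners at (219,93), (407,89), (398,313) and (236,317), and its bar from (311,85) to (316,335). In the scene crop the grey deck's near corners are at (238,88) and (112,290), and the lip's ends are at (463,165) and (350,385).

```bash
python3 - <<'E'
from h import *
c=cam('wrist')
P=plane(c,[(219,93),(407,89),(398,313),(236,317)],.062);print(P.round(4),P.mean(0))
P=plane(c,[(291,84),(331,84),(331,338),(300,338)],.108);print('posts',P.round(4),P.mean(0))
c=cam('scene')
cr=lambda L:[(290+(u+.5)/4.8-.5,145+(v+.5)/4.8-.5) for u,v in L]
N=plane(c,cr([(238,86),(110,292)]),.072); L=plane(c,cr([(458,163),(475,170),(362,388),(338,380)]),.076)
print(N.round(4),L.round(4))
im=np.asarray(c['image']);h=cv2.cvtColor(im,cv2.COLOR_RGB2HSV);m=cv2.inRange(h,(5,200,150),(18,255,255));m[:150]=0;m[240:]=0;m[:,:350]=0
ys,xs=np.nonzero(m);Q=plane(c,np.c_[xs,ys],.076)[:,:2];q=Q.mean(0);e=np.linalg.svd(Q-q)[2][0];s=(Q-q)@e
print('lip',q,np.arctan2(-e[0]*np.sign(e[1]),abs(e[1])),np.ptp(s))
s2=cam('side');im=np.asarray(s2['image']);h=cv2.cvtColor(im,cv2.COLOR_RGB2HSV);m=cv2.inRange(h,(5,190,120),(18,255,255));m[:170]=0;m[230:]=0;m[:,:310]=0;m[:,350:]=0
ys,xs=np.nonzero(m);Q=plane(s2,np.c_[xs,ys],.076)[:,:2];q=Q.mean(0);e=np.linalg.svd(Q-q)[2][0];print('side lip',q,np.arctan2(-e[0]*np.sign(e[1]),abs(e[1])),np.ptp((Q-q)@e))
E
```

```text
[[ 0.4329 -0.1163  0.062 ]
 [ 0.5822 -0.1142  0.062 ]
 [ 0.5845 -0.3082  0.062 ]
 [ 0.4343 -0.3117  0.062 ]] [ 0.50847471 -0.21259855  0.062     ]
posts [[ 0.4937 -0.1166  0.108 ]
 [ 0.5206 -0.1168  0.108 ]
 [ 0.5212 -0.3071  0.108 ]
 [ 0.4963 -0.307   0.108 ]] [ 0.50795955 -0.21186072  0.108     ]
[[0.4717 0.2583 0.072 ]
 [0.5225 0.0649 0.072 ]] [[0.633  0.3025 0.076 ]
 [0.6456 0.3054 0.076 ]
 [0.6975 0.1133 0.076 ]
 [0.682  0.1079 0.076 ]]
lip [0.66321667 0.20402538] 0.2493019583897028 0.20194337908137866
side lip [0.64864806 0.2303793 ] -0.0 0.0
```

Emit:
drive_tool([
  [[0, 0, 0], [0.003, -0.006, 0.04], 0.085],
  [[0, 0, 0], [0, 0, 0.04], 0.085],
  [[0, 0, 0], [0, 0, 0.04], 0.06],
  [[0, 0, 0], [0, 0, 0.03], 0.045],
  [[0, 0, 0], [0, 0, 0], 0.035],
], grip_force=80)

```text
time: 1.7
eef_pos: [0.5078, -0.2095, 0.0954]
tcp_rot: [0.706, 0.708, -0.001, -0.003]
contact_force: [0.5, -0.3, -0.3]
opening: 0.415
finger_force: 0.0
```

Emit:
drive_tool([
  [[0, 0, 0], [0, 0, 0], 0.025],
  [[0, 0, 0], [0, 0, 0], 0.005],
  [[0, 0, 0], [0, 0, 0], 0.005],
  [[0, 0, 0], [0, 0, 0], 0.005],
], grip_force=80)

```text
time: 2.2
eef_pos: [0.5102, -0.2123, 0.1004]
tcp_rot: [0.707, 0.707, 0.001, 0.001]
contact_force: [0.2, 2.9, 5.6]
opening: 0.196
finger_force: 80.1
```

Before lifting, I'll take one close look at the grey tray, because its fit is the tight part.

Emit:
drive_tool([
  [[0, 0, 0], [0, 0, 0], 0.085],
  [[0, 0, 0], [0, 0, 0], 0.085],
  [[0, 0, 0], [0, 0, 0], 0.085],
  [[0, 0, 0], [0, 0, -0.05], 0.085],
  [[0, 0, 0], [0, 0, -0.05], 0.085],
])

```text
time: 2.82
eef_pos: [0.5083, -0.2117, 0.1984]
tcp_rot: [0.707, 0.707, -0.0, -0.001]
contact_force: [0.9, -0.3, 0.4]
opening: 0.992
finger_force: 0.0
```

Emit:
drive_tool([
  [[0, 0, 0], [0.03, 0.005, -0.05], 0.085],
  [[0, 0, 0], [0.055, 0.01, 0], 0.085],
  [[0, 0, 0], [0.055, 0.01, 0], 0.085],
  [[0, 0, 0], [0.055, 0.01, 0], 0.085],
  [[0, 0, 0], [0.055, 0.01, 0], 0.085],
])

```text
time: 3.45
eef_pos: [0.554, 0.0397, 0.2482]
tcp_rot: [0.707, 0.707, 0.0, 0.0]
contact_force: [0.4, -0.1, -1.4]
opening: 0.993
finger_force: 0.0
```

Emit:
drive_tool([
  [[0, 0, 0], [0.055, 0.01, 0], 0.085],
  [[0, 0, 0], [0.055, 0.01, 0], 0.085],
  [[0, 0, 0], [0.037, 0.008, 0], 0.085],
  [[0, 0, -0.125], [0, 0, 0], 0.085],
  [[0, 0, -0.125], [0, 0, 0], 0.085],
])

```text
time: 4.08
eef_pos: [0.5818, 0.1858, 0.2477]
tcp_rot: [0.611, 0.791, -0.0, -0.0]
contact_force: [-0.0, -0.0, -0.0]
opening: 0.994
finger_force: 0.0
```

```bash
python3 - <<'E'
from h import *
c=cam('wrist','w2.png'); s=ctrl.get_state(); print(s['eef_pos'],s['tcp_rot'],s['time'])
E
```

```text
[0.58181363 0.18544058 0.24775585] [ 6.10449189e-01  7.92055313e-01 -3.40213259e-04 -2.31638209e-04] 4.125
```

View pics/w2.png

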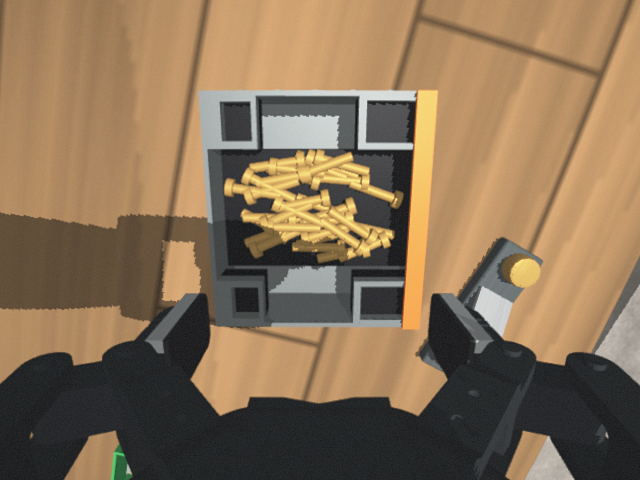

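The wrist view shows the grey tray square to the tool. The lip is bounded by (417,90), (438,90), (420,329) and (403,329), and the near deck corners are at (200,91) and (216,327).

```bash
python3 - <<'E'
from h import *
c=cam('wrist')
L=plane(c,[(417,90),(438,90),(420,329),(402.5,329)],.076)[:,:2]; N=plane(c,[(200,91),(216,327)],.072)[:,:2]
S=plane(c,[(222,100),(258,150),(232,318),(265,277),(414,100),(404,318)],.072)[:,:2]
l=L.mean(0);n=N.mean(0);d=(L[0]+L[1]-L[2]-L[3])/2+(N[0]-N[1]);yaw=np.arctan2(-d[0],d[1])
ax=np.array([np.cos(yaw),np.sin(yaw)]);ay=np.array([-ax[1],ax[0]])
A=l-.0855*ax;B=n+.09*ax
print('yaw',yaw,'axis',np.arctan2(*(l-n)[::-1]),'orig',A,B)
O=(A+B)/2
for nm,q in (('L',L),('N',N),('S',S)): print(nm,((q-O)@np.c_[ax,ay]).round(4).tolist())
E
```

```text
yaw 0.2537926160881374 axis 0.2589092817601104 orig [0.57749712 0.1870312 ] [0.57842151 0.1863471 ]
L [[0.0766, 0.1004], [0.0926, 0.1006], [0.0935, -0.0996], [0.0778, -0.0996]]
N [[-0.0891, 0.0997], [-0.0901, -0.1006]]
S [[-0.0725, 0.0931], [-0.0459, 0.0553], [-0.075, -0.0915], [-0.0439, -0.0521], [0.0758, 0.0936], [0.0794, -0.0908]]
```

Emit:
drive_tool([
  [[0, 0, 0.125], [0, 0, 0], 0.085],
  [[0, 0, 0.125], [0, 0, 0], 0.085],
  [[0, 0, 0], [-0.055, -0.01, 0], 0.085],
  [[0, 0, 0], [-0.055, -0.01, 0], 0.085],
  [[0, 0, 0], [-0.055, -0.01, 0], 0.085],
])

```text
time: 4.8
eef_pos: [0.5514, 0.0184, 0.2482]
tcp_rot: [0.708, 0.706, 0.0, 0.0]
contact_force: [0.5, -0.0, 0.3]
opening: 0.993
finger_force: 0.0
```

Emit:
drive_tool([
  [[0, 0, 0], [-0.055, -0.01, 0], 0.085],
  [[0, 0, 0], [-0.055, -0.01, 0], 0.085],
  [[0, 0, 0], [-0.055, -0.01, 0], 0.085],
  [[0, 0, 0], [-0.037, -0.008, 0], 0.085],
  [[0, 0, 0], [-0.03, -0.005, 0.03], 0.085],
])

```text
time: 5.42
eef_pos: [0.5099, -0.215, 0.221]
tcp_rot: [0.709, 0.706, 0.001, 0.003]
contact_force: [1.2, 0.5, -0.0]
opening: 0.993
finger_force: 0.0
```

Emit:
drive_tool([
  [[0, 0, 0], [0, 0, 0.04], 0.085],
  [[0, 0, 0], [0, 0, 0.04], 0.085],
  [[0, 0, 0], [0, 0, 0.04], 0.06],
  [[0, 0, 0], [0, 0, 0], 0.045],
  [[0, 0, 0], [0, 0, 0], 0.03],
], grip_force=100)

```text
time: 6.05
eef_pos: [0.5098, -0.2126, 0.0998]
tcp_rot: [0.708, 0.707, 0.0, 0.001]
contact_force: [-0.1, -0.2, 0.3]
opening: 0.373
finger_force: 0.0
```

Emit:
drive_tool([
  [[0, 0, 0], [0, 0, 0], 0.02],
  [[0, 0, 0], [0, 0, 0], 0.005],
  [[0, 0, 0], [0, 0, 0], 0.005],
  [[0, 0, 0], [0, 0, 0], 0.005],
])

```text
time: 6.55
eef_pos: [0.5103, -0.2128, 0.1011]
tcp_rot: [0.707, 0.707, 0.0, 0.002]
contact_force: [-1.2, 0.1, 6.4]
opening: 0.191
finger_force: 98.2
```

Emit:
drive_tool([
  [[0, 0, 0], [0, 0, -0.01], 0.005],
  [[0, 0, 0], [0, 0, -0.03], 0.005],
  [[0, 0, 0], [0, 0, -0.04], 0.005],
  [[0, 0, 0], [0, 0, -0.04], 0.005],
  [[0, 0, 0], [0, 0, -0.03], 0.005],
])

```text
time: 7.18
eef_pos: [0.5084, -0.2115, 0.2489]
tcp_rot: [0.707, 0.707, -0.0, -0.0]
contact_force: [0.9, -0.3, -6.6]
opening: 0.192
finger_force: 98.5
```

Emit:
drive_tool([
  [[0, 0, 0], [0.03, 0.0075, 0], 0.005],
  [[0, 0, 0], [0.05, 0.009, 0], 0.005],
  [[0, 0, 0], [0.05, 0.009, 0], 0.005],
  [[0, 0, 0], [0.05, 0.009, 0], 0.005],
  [[0, 0, 0], [0.05, 0.009, 0], 0.005],
])

```text
time: 7.8
eef_pos: [0.5512, 0.0199, 0.2466]
tcp_rot: [0.707, 0.707, -0.001, -0.001]
contact_force: [1.2, -0.0, -6.0]
opening: 0.186
finger_force: 98.5
```

Emit:
drive_tool([
  [[0, 0, 0], [0.05, 0.009, 0], 0.005],
  [[0, 0, 0], [0.05, 0.009, 0], 0.005],
  [[0, 0, 0], [0.045, 0.006, 0], 0.005],
  [[0, 0, 0], [0.023, 0, 0], 0.005],
  [[0, 0, 0], [0, 0, 0], 0.005],
])

```text
time: 8.43
eef_pos: [0.5749, 0.1877, 0.2462]
tcp_rot: [0.706, 0.708, -0.002, -0.001]
contact_force: [-0.3, -1.4, -5.9]
opening: 0.189
finger_force: 98.5
```

Emit:
drive_tool([
  [[0, 0, -0.085], [0, 0, 0], 0.005],
  [[0, 0, -0.085], [0, 0, 0], 0.005],
  [[0, 0, -0.084], [0, 0, 0], 0.005],
  [[0.061, 0, 0], [0, 0, 0], 0.005],
  [[0.061, 0, 0], [0, 0, 0], 0.005],
])

```text
time: 9.05
eef_pos: [0.5758, 0.1848, 0.2473]
tcp_rot: [0.611, 0.789, -0.05, -0.038]
contact_force: [0.2, 0.1, -7.6]
opening: 0.185
finger_force: 98.5
```

```bash
cat > st.py <<'E'
from h import *
from scipy.spatial.transform import Rotation as R
def st(n=5):
    P=[];Q=[]
    s=ctrl.get_state(); p=np.array(s['eef_pos']); T=R.from_quat(s['tcp_rot']).as_matrix()
    y=.254; O=np.array([.578,.1868,0]); A=R.from_euler('z',y).as_matrix()
    B=A.T@T[:,[1,0,2]]*np.array([1,1,-1]) # tray axes in grey frame
    h=A.T@(p-O); th=np.arctan2(-B[2,0],B[2,2])
    print('t',s['time'],'handle in grey',h.round(4),'pitch',np.degrees(th).round(2),'roll',np.degrees(B[2,1]).round(2),'yaw',np.degrees(B[1,0]).round(2))
    toe=h+B@np.array([.085,0,-.1]); nr=h+B@np.array([-.07,0,-.1])
    print('toe',toe.round(4),'near',nr.round(4),'mid-home',(h+B@[0,0,-.046]-[0,0,.116]).round(4),'F',np.round(s['contact_force'],1),'M',np.round(s['wrist_torque'],2),'ff',s['finger_force'])
E
python3 - <<'E'
from st import *
st(); c=cam('side'); st()
im=np.asarray(c['image'])
cv2.imwrite('pics/s3.png',cv2.cvtColor(cv2.resize(im[110:260,220:400],None,fx=4,fy=4,interpolation=cv2.INTER_CUBIC),cv2.COLOR_RGB2BGR))
E
```

```text
t 9.05 handle in grey [-0.0026 -0.0014  0.2473] pitch 7.2 roll -0.02 yaw -0.08
toe [ 0.0692 -0.0015  0.1374] near [-0.0846 -0.0013  0.1569] mid-home [-0.0084 -0.0014  0.0857] F [ 0.2  0.1 -7.6] M [ 0.02 -0.26 -0.  ] ff 98.4843921661377
t 9.1 handle in grey [-0.002  -0.0016  0.247 ] pitch 7.27 roll -0.02 yaw -0.09
toe [ 0.0696 -0.0017  0.137 ] near [-0.0841 -0.0015  0.1566] mid-home [-0.0079 -0.0016  0.0853] F [ 0.5 -0.5 -6.6] M [-0.03 -0.34 -0.02] ff 98.49113345146179
```

View pics/s3.png

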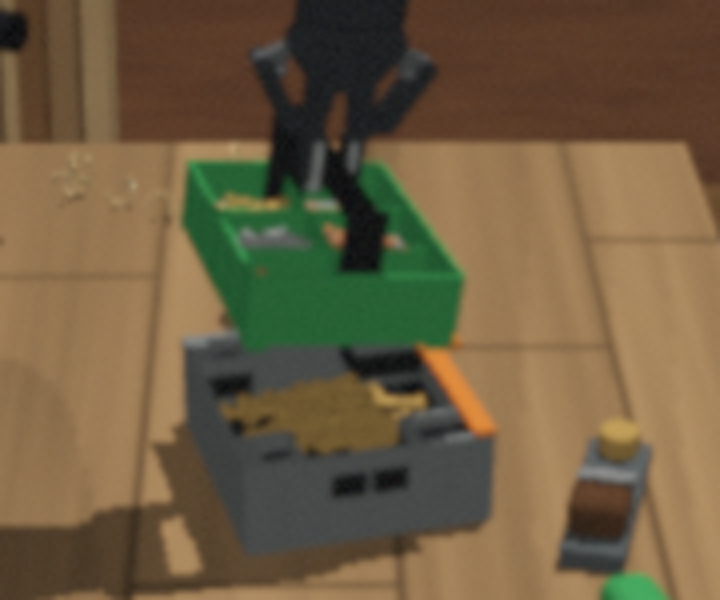

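The side view shows the tray held nose-down above the grey tray and aligned with it. Lowering the toes toward the far sockets.

Emit:
drive_tool([
  [[0, 0, 0], [0.001, 0.0034, 0.0198], 0.005],
  [[0, 0, 0], [0, 0.0024, 0.0198], 0.005],
  [[0, 0, 0], [0, 0.0024, 0.0198], 0.005],
  [[0, 0, 0], [0, 0, 0], 0.005],
])

```text
time: 9.6
eef_pos: [0.5749, 0.1868, 0.1845]
tcp_rot: [0.611, 0.789, -0.051, -0.04]
contact_force: [-0.2, -0.5, -7.1]
opening: 0.19
finger_force: 98.4
```

```bash
python3 - <<'E'
from st import *
st(); c=cam('side'); st()
im=np.asarray(c['image'])
cv2.imwrite('pics/s4.png',cv2.cvtColor(cv2.resize(im[130:260,240:370],None,fx=4.6,fy=4.6,interpolation=cv2.INTER_CUBIC),cv2.COLOR_RGB2BGR))
E
```

```text
t 9.6 handle in grey [-0.003   0.0008  0.1845] pitch 7.39 roll 0.04 yaw 0.0
toe [0.0684 0.0009 0.0744] near [-0.0853  0.0009  0.0944] mid-home [-0.0089  0.0009  0.0229] F [-0.2 -0.5 -7.1] M [ 0.07 -0.17  0.02] ff 98.407723903656
t 9.65 handle in grey [-0.0018  0.0008  0.1865] pitch 7.19 roll 0.02 yaw 0.01
toe [0.07   0.0008 0.0766] near [-0.0838  0.0008  0.096 ] mid-home [-0.0076  0.0008  0.0248] F [-0.2  0.6 -6.5] M [ 0.06 -0.2  -0.03] ff 98.42248678207397
```

View pics/s4.png

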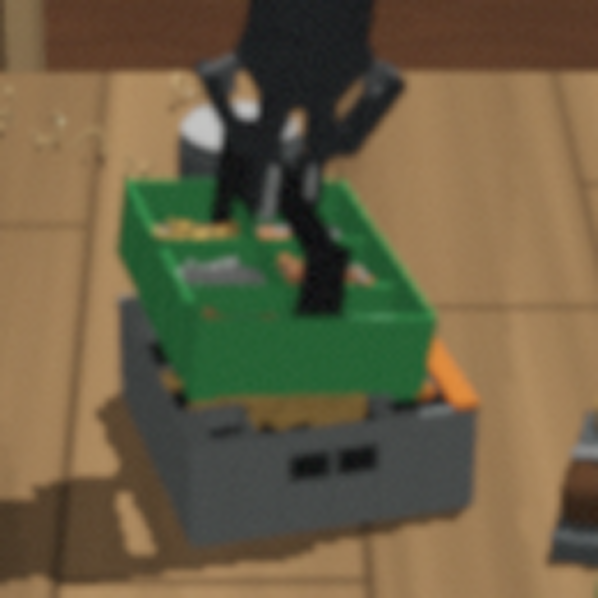

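Toes are just above the sockets at the far corners, clear of the lip. Continuing gently.

Emit:
drive_tool([
  [[0, 0, 0], [0, 0.0005, 0.004], 0.005],
  [[0, 0, 0], [0, 0.0005, 0.004], 0.005],
  [[0, 0, 0], [0, 0.0004, 0.003], 0.005],
  [[0, 0, 0], [0, 0.0002, 0.0015], 0.005],
  [[0, 0, 0], [0, 0, 0], 0.005],
])

```text
time: 10.28
eef_pos: [0.5771, 0.1873, 0.1756]
tcp_rot: [0.611, 0.79, -0.048, -0.037]
contact_force: [0.3, -0.0, -6.8]
opening: 0.191
finger_force: 98.6
```

```bash
python3 -c "
from st import *
st();cam('side');st();cam('side');st()"
```

```text
t 10.275 handle in grey [-0.0007  0.0007  0.1756] pitch 7.0 roll 0.0 yaw 0.0
toe [0.0714 0.0007 0.066 ] near [-0.0824  0.0007  0.0849] mid-home [-0.0064  0.0007  0.014 ] F [ 0.3 -0.  -6.8] M [ 0.05 -0.22 -0.01] ff 98.55517029762268
t 10.325 handle in grey [-0.0007  0.0007  0.1758] pitch 6.99 roll -0.0 yaw 0.0
toe [0.0715 0.0007 0.0662] near [-0.0823  0.0007  0.0851] mid-home [-0.0063  0.0007  0.0141] F [ 0.1  0.5 -6.2] M [ 0.02 -0.26  0.01] ff 98.55542778968811
t 10.375 handle in grey [-0.0006  0.0006  0.1759] pitch 6.98 roll -0.0 yaw -0.0
toe [0.0716 0.0006 0.0663] near [-0.0822  0.0006  0.0851] mid-home [-0.0062  0.0006  0.0142] F [ 0.2 -0.8 -6.4] M [ 0.05 -0.23 -0.  ] ff 98.55594277381897
```

Emit:
drive_tool([
  [[0, 0, 0], [0, 0.0001, 0.001], 0.005],
  [[0, 0, 0], [0, 0.0001, 0.001], 0.005],
  [[0, 0, 0], [0, 0.0001, 0.001], 0.005],
  [[0, 0, 0], [0, 0, 0], 0.005],
])

```text
time: 10.88
eef_pos: [0.577, 0.1872, 0.1726]
tcp_rot: [0.611, 0.789, -0.048, -0.037]
contact_force: [0.4, 0.4, -6.2]
opening: 0.188
finger_force: 98.6
```

```bash
python3 -c "
from st import *
st();cam('side');st()"
```

```text
t 10.875 handle in grey [-0.0009  0.0007  0.1726] pitch 7.01 roll 0.0 yaw -0.0
toe [0.0713 0.0007 0.0629] near [-0.0825  0.0007  0.0819] mid-home [-0.0065  0.0007  0.0109] F [ 0.4  0.4 -6.2] M [ 0.01 -0.21  0.02] ff 98.554447889328
t 10.925 handle in grey [-0.0008  0.0006  0.1726] pitch 7.0 roll 0.0 yaw -0.0
toe [0.0714 0.0006 0.063 ] near [-0.0825  0.0006  0.0819] mid-home [-0.0064  0.0006  0.011 ] F [-0.2  0.1 -6.7] M [ 0.09 -0.24  0.03] ff 98.55506658554077
```

Emit:
drive_tool([
  [[0, 0, 0], [0, 0.003, -0.0004], 0.005],
  [[0, 0, 0], [0, 0.003, -0.0003], 0.005],
  [[0, 0, 0], [0, 0.002, -0.0002], 0.005],
  [[0, 0, 0], [0, 0.002, -0.0002], 0.005],
  [[0, 0, 0], [0, 0, 0], 0.005],
])

```text
time: 11.55
eef_pos: [0.587, 0.1898, 0.1726]
tcp_rot: [0.611, 0.789, -0.048, -0.037]
contact_force: [0.5, 0.3, -5.9]
opening: 0.19
finger_force: 98.5
```

```bash
python3 -c "
from st import *
st();cam('side');st()"
```

```text
t 11.55 handle in grey [0.0095 0.0006 0.1726] pitch 6.99 roll -0.0 yaw -0.0
toe [0.0817 0.0006 0.063 ] near [-0.0722  0.0006  0.0819] mid-home [0.0039 0.0006 0.011 ] F [ 0.5  0.3 -5.9] M [ 0.   -0.18 -0.02] ff 98.54333639144897
t 11.6 handle in grey [0.0093 0.0007 0.1726] pitch 7.0 roll 0.0 yaw 0.0
toe [0.0815 0.0007 0.063 ] near [-0.0723  0.0007  0.0818] mid-home [0.0037 0.0007 0.0109] F [ 0.3 -0.8 -5.6] M [ 0.04 -0.2   0.03] ff 98.54379773139954
```

Emit:
drive_tool([
  [[0, 0, 0], [0, 0.0015, -0.0002], 0.005],
  [[0, 0, 0], [0, 0.0015, -0.0002], 0.005],
  [[-0.0305, 0, 0], [0, -0.003, 0.0026], 0.005],
  [[-0.0305, 0, 0], [0, -0.003, 0.0026], 0.005],
  [[0, 0, 0], [0, 0, 0], 0.005],
])

```text
time: 12.22
eef_pos: [0.5829, 0.1888, 0.168]
tcp_rot: [0.612, 0.791, -0.025, -0.019]
contact_force: [-0.2, -0.5, -6.4]
opening: 0.187
finger_force: 98.5
```

```bash
python3 - <<'E'
from st import *
st(); c=cam('side'); st()
im=np.asarray(c['image'])
cv2.imwrite('pics/s5.png',cv2.cvtColor(cv2.resize(im[150:260,250:360],None,fx=5,fy=5,interpolation=cv2.INTER_CUBIC),cv2.COLOR_RGB2BGR))
E
```

```text
t 12.225 handle in grey [0.0052 0.0007 0.168 ] pitch 3.56 roll 0.0 yaw 0.0
toe [0.0839 0.0007 0.0629] near [-0.0708  0.0007  0.0725] mid-home [0.0024 0.0007 0.0061] F [-0.2 -0.5 -6.4] M [ 0.08 -0.12 -0.  ] ff 98.54448795318604
t 12.275 handle in grey [0.0056 0.0006 0.1682] pitch 3.53 roll -0.0 yaw -0.0
toe [0.0843 0.0006 0.0632] near [-0.0704  0.0006  0.0727] mid-home [0.0028 0.0006 0.0063] F [ 0.6 -0.2 -6. ] M [-0.01 -0.17 -0.01] ff 98.54525327682495
```

View pics/s5.png

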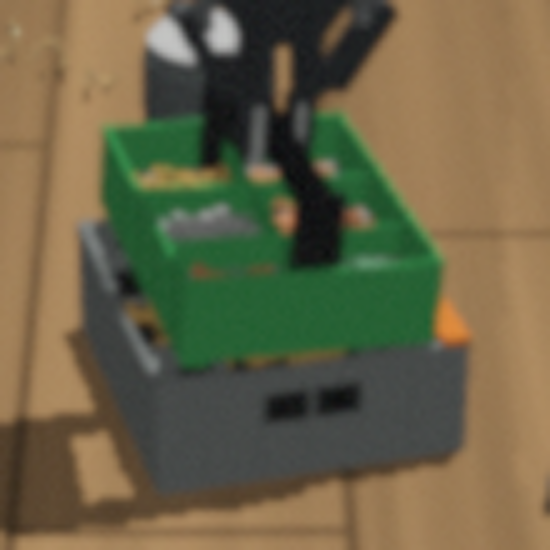

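The far edge is hooked under the lip and the near edge is still slightly up, with the near feet over their sockets. Finishing the rotation.

Emit:
drive_tool([
  [[-0.02, 0, 0], [0, -0.002, 0.0017], 0.005],
  [[-0.02, 0, 0], [0, -0.002, 0.0017], 0.005],
  [[-0.021, 0, 0], [0, -0.002, 0.0018], 0.005],
  [[0, 0, 0], [0, 0, 0.0005], 0.005],
  [[0, 0, 0], [0, 0, 0], 0.005],
])

```text
time: 12.9
eef_pos: [0.5773, 0.1874, 0.1632]
tcp_rot: [0.612, 0.791, -0.0, -0.0]
contact_force: [-1.9, -0.2, -2.3]
opening: 0.188
finger_force: 99.0
```

```bash
python3 -c "
from st import *
st();cam('side');st()"
```

```text
t 12.9 handle in grey [-0.0005  0.0007  0.1632] pitch 0.03 roll 0.0 yaw 0.0
toe [0.0844 0.0007 0.0632] near [-0.0706  0.0007  0.0632] mid-home [-0.0005  0.0007  0.0012] F [-1.9 -0.2 -2.3] M [ 0.01  0.22 -0.01] ff 98.96860957145691
t 12.95 handle in grey [-0.0005  0.0007  0.1632] pitch 0.04 roll 0.0 yaw 0.01
toe [0.0844 0.0007 0.0632] near [-0.0706  0.0007  0.0633] mid-home [-0.0005  0.0007  0.0012] F [-2.5 -0.2 -2.5] M [-0.08  0.22  0.1 ] ff 99.04799580574036
```

Emit:
drive_tool([
  [[0, 0, 0], [0, 0, 0.0005], 0.005],
  [[0, 0, 0], [0, 0, 0.0004], 0.005],
  [[0, 0, 0], [0, 0, 0], 0.005],
])

```text
time: 13.32
eef_pos: [0.5773, 0.1874, 0.1632]
tcp_rot: [0.612, 0.791, -0.0, -0.0]
contact_force: [-5.6, -0.3, 2.8]
opening: 0.188
finger_force: 100.0
```

```bash
python3 -c "
from st import *
st();cam('side');st()"
```

```text
t 13.325 handle in grey [-0.0005  0.0007  0.1632] pitch 0.05 roll -0.0 yaw 0.01
toe [0.0844 0.0007 0.0631] near [-0.0706  0.0007  0.0632] mid-home [-0.0006  0.0007  0.0012] F [-5.6 -0.3  2.8] M [-0.21  0.86  0.07] ff 99.9958348274231
t 13.375 handle in grey [-0.0005  0.0007  0.1632] pitch 0.06 roll -0.0 yaw 0.01
toe [0.0844 0.0007 0.0631] near [-0.0706  0.0007  0.0632] mid-home [-0.0006  0.0007  0.0012] F [-5.6 -1.3  3.4] M [-0.21  0.81  0.03] ff 99.99642133712769
```

Emit:
drive_tool([
  [[0, 0, 0], [0, -0.001, 0], 0.005],
  [[0, 0, 0], [0, -0.001, 0], 0.005],
  [[0, 0, 0], [0, 0, 0], 0.005],
])

```text
time: 13.75
eef_pos: [0.5771, 0.1873, 0.1631]
tcp_rot: [0.612, 0.791, 0.002, 0.002]
contact_force: [1.9, 2.5, 1.9]
opening: 0.186
finger_force: 99.7
```

```bash
python3 - <<'E'
from st import *
st(); c=cam('side'); st(); d=cam('scene')
g=lambda i,r:cv2.resize(np.asarray(i['image'])[r],(395,395),interpolation=cv2.INTER_CUBIC)
cv2.imwrite('pics/s6.png',cv2.cvtColor(np.hstack([g(c,(slice(165,265),slice(255,355))),g(d,(slice(155,255),slice(300,400)))]),cv2.COLOR_RGB2BGR))
E
```

```text
t 13.75 handle in grey [-0.0007  0.0007  0.1631] pitch -0.29 roll 0.01 yaw -0.01
toe [0.0848 0.0007 0.0635] near [-0.0702  0.0007  0.0628] mid-home [-0.0005  0.0007  0.0011] F [1.9 2.5 1.9] M [ 0.27 -0.29  0.04] ff 99.70425367355347
t 13.8 handle in grey [-0.0007  0.0007  0.1631] pitch -0.28 roll 0.01 yaw -0.01
toe [0.0848 0.0007 0.0635] near [-0.0702  0.0007  0.0628] mid-home [-0.0005  0.0007  0.0011] F [1.7 2.  2.5] M [ 0.37 -0.34 -0.04] ff 99.75130319595337
```

View pics/s6.png

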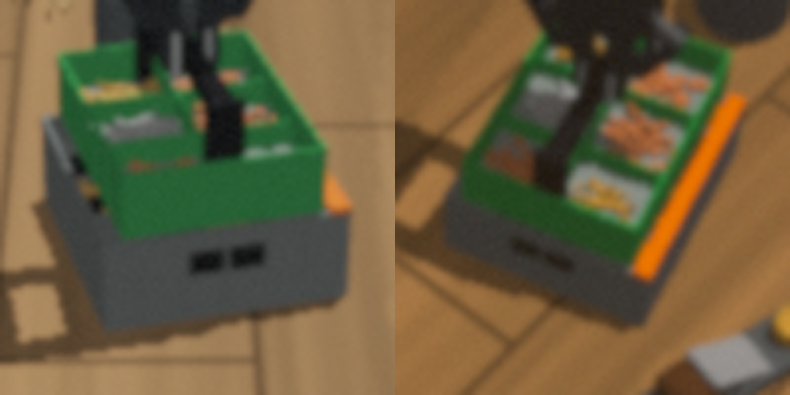

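Both views show the green tray sitting flush on the grey deck, with its far edge tight against the lip. Releasing and retreating.

Emit:
drive_tool([
  [[0, 0, 0], [0, 0, 0], 0.02],
  [[0, 0, 0], [0, 0, 0], 0.04],
  [[0, 0, 0], [0, 0, 0], 0.06],
  [[0, 0, 0], [0, 0, 0], 0.07],
  [[0, 0, 0], [0, 0, -0.02], 0.07],
], grip_force=20)

```text
time: 14.48
eef_pos: [0.574, 0.1865, 0.1802]
tcp_rot: [0.612, 0.791, -0.002, -0.002]
contact_force: [0.1, 0.4, -1.0]
opening: 0.82
finger_force: 0.0
```

Emit:
drive_tool([
  [[0, 0, 0], [0, 0, -0.03], 0.07],
  [[0, 0, 0], [0, 0, -0.05], 0.07],
  [[0, 0, 0], [0, 0, -0.05], 0.07],
  [[0, 0, 0], [0, 0, 0], 0.07],
])

```text
time: 14.98
eef_pos: [0.5779, 0.1872, 0.3203]
tcp_rot: [0.612, 0.791, 0.005, 0.005]
contact_force: [0.5, 0.1, 0.3]
opening: 0.82
finger_force: 0.0
```

```bash
python3 - <<'E'
from st import *
st(); c=cam('wrist','w7.png')
E
```

```text
t 14.975 handle in grey [0.     0.0005 0.3203] pitch -0.77 roll -0.08 yaw 0.01
toe [0.0863 0.0003 0.2214] near [-0.0686  0.0003  0.2194] mid-home [0.0006 0.0004 0.1583] F [0.5 0.1 0.3] M [-0.03 -0.01 -0.  ] ff 0.0
```

View pics/w7.png

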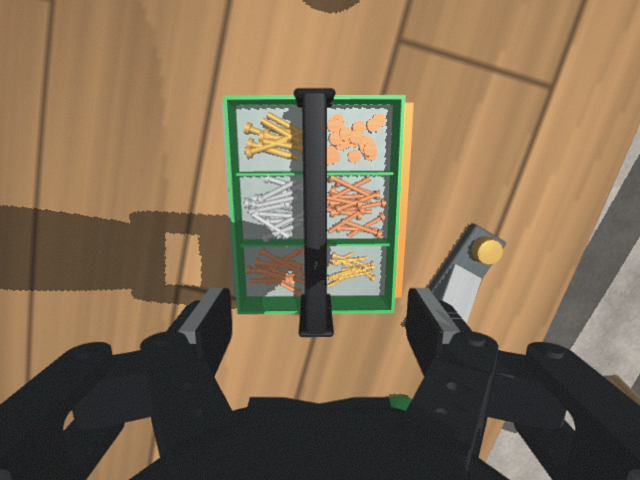

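The wrist view shows the released tray square over the grey one, with rim corners at (224,96), (405,96), (394,313) and (238,313). I'll do a quick numeric check before handing in.

```bash
python3 - <<'E'
from h import *
c=cam('wrist'); a=.254; A=np.array([[np.cos(a),np.sin(a)],[-np.sin(a),np.cos(a)]])
P=plane(c,[(224,96),(405,96),(394,313),(238,313)],.124)[:,:2]-[.578,.1868]
Q=P@A.T; print(Q.round(4),Q.mean(0),Q[1]-Q[0],Q[2]-Q[3])
s=cam('side'); im=np.asarray(s['image']);h=cv2.cvtColor(im,cv2.COLOR_RGB2HSV)
X=[[x,y,z] for x,y,z in [(-.075,-.098,.124),(.075,-.098,.124),(-.075,-.098,.072),(.075,-.098,.072),(-.075,.098,.124),(.075,.098,.124)]]
W=[np.r_[A.T@np.array(p[:2])+[.578,.1868],p[2]] for p in X]; print(proj(s,W).round(1).tolist())
m=cv2.inRange(h,(50,110,30),(80,255,255));m[:150]=0;m[250:]=0;m[:,360:]=0
k=max(cv2.findContours(cv2.morphologyEx(m,cv2.MORPH_CLOSE,np.ones((9,9))),0,2)[0],key=cv2.contourArea)
print(cv2.approxPolyDP(cv2.convexHull(k),2,True).reshape(-1,2).tolist())
E
```

```text
[[-0.0773  0.1007]
 [ 0.0698  0.1007]
 [ 0.0707 -0.0922]
 [-0.0766 -0.0917]] [-0.0033553   0.00436463] [1.4714491e-01 3.0813262e-05] [ 0.14727135 -0.0004315 ]
[[284.8, 210.1], [337.2, 203.2], [285.0, 226.5], [336.5, 219.4], [268.7, 178.8], [316.8, 173.2]]
[[316, 173], [336, 202], [335, 217], [286, 224], [275, 206], [270, 180], [281, 176]]
```

Emit:
drive_tool([
  [[0, 0, 0], [0, 0, 0], 0.07],
  [[0, 0, 0], [0, 0, 0], 0.07],
  [[0, 0, 0], [0, 0, 0], 0.07],
])

```text
time: 15.5
eef_pos: [0.5753, 0.1868, 0.3109]
tcp_rot: [0.612, 0.791, -0.001, -0.001]
contact_force: [-0.1, -0.1, 0.3]
opening: 0.82
finger_force: 0.0
```

```bash
python3 - <<'E'
from h import *
c=cam('wrist'); im=np.asarray(c['image']);h=cv2.cvtColor(im,cv2.COLOR_RGB2HSV)
m=cv2.inRange(h,(50,110,30),(80,255,255));m[330:]=0;m[:,450:]=0
k=max(cv2.findContours(m,0,2)[0],key=cv2.contourArea)
r=cv2.approxPolyDP(cv2.convexHull(k),6,True).reshape(-1,2);print(r.tolist())
a=.254; A=np.array([[np.cos(a),np.sin(a)],[-np.sin(a),np.cos(a)]])
Q=(plane(c,r,.124)[:,:2]-[.578,.1868])@A.T;print(Q.round(4).tolist(),Q.mean(0))
m=cv2.inRange(h,(5,150,150),(22,255,255));m[:,:398]=0;m[320:]=0;m[:,425:]=0
q=np.argwhere(m)[:,::-1];Q=(plane(c,q,.076)[:,:2]-[.578,.1868])@A.T;print('lip',Q.min(0),Q.max(0))
E
```

```text
[[413, 95], [401, 317], [338, 318], [340, 98]]
[[0.0717, 0.1011], [0.0729, -0.0928], [0.0143, -0.0938], [0.0134, 0.0986]] [0.04308376 0.00327475]
lip [ 0.08523261 -0.09849384] [0.09226603 0.04964184]
```

```bash
python3 -c "
from h import *
print(ctrl.sign_off())"
```

```text
the job is handed in; nothing more can be done
None
```

I hooked the green tray's toes under the grey tray's lip, lowered it gently until it sat flat on the deck, released it and handed the job in at about 15.6 s of 46 s. My last camera check put it about 2–4 mm from the seated place; no verdict came back.

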